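# Release the parts carousel's brake and bring the screw jar to the front

### The job

Someone at the bench wants a screw from the jar on the parts carousel. First release the carousel's brake by pressing its pedal down to the stop, where it stays by itself; then turn the carousel by the black bar handle on top until the screw jar (clear jar, black lid) stands at the pointer of the stand. Finish while gripping the handle, holding the carousel still there with the brake released; keep off the tray and the parts on it, and leave the loose things on the bench where they are.

Things in the scene. Friction and masses are not known exactly. Their poses are not given: they have to be found in the camera images.
- front_mark (a point): The place where the screw jar must stand: a point fixed to the stand, 88 mm from the turning axis, in the direction of the stand's pointer (a thin dark steel upright with a small cone on top, 165 mm from the axis, 87 mm high). Given at the height of the jar's centre, 85 mm above the bench.
- jar_mark (a point): Centre of the screw jar (clear jar with black lid, 49 mm across, 51 mm high), 85 mm above the bench and 88 mm from the turning axis. It is fixed on the carousel and travels with it.
- table_axis (a point): Point on the vertical turning axis of the carousel, 170 mm above the bench, at the middle of the bar handle. The disc measures 260 mm across, its top is 60 mm above the bench; the tallest thing on it reaches 124 mm.
- handle_grip (a point): Centre of the black bar handle on top of the carousel, on the turning axis, 170 mm above the bench. The bar, rigid with the carousel, is 90 mm long, 16 mm thick, 34 mm high (153 to 187 mm above the bench). Its long direction is this point's x axis, along the line from axis to screw jar. Grip it across its 16 mm from above; nothing beside it stands above 124 mm.
- turntable (a joint): Angle of the carousel: grows anticlockwise seen from above; 0 (or any whole number of turns, 2 pi) has the screw jar at the pointer. It turns endlessly. The brake holds it against about 1.2 N m while the pedal is up; with the brake released it turns with less than 0.1 N m and stays where it is left.
- pedal (a joint): Angle of the brake pedal: -0.02 to 0 up (brake on), 0.16 down at its stop (brake released). An over-centre spring pushes it up with about 11 N at the pad at first, less further down, and beyond 0.09 it snaps down to the stop and stays there.
- pedal_pad (a point): Middle of the upper face of the pedal's rubber pad (56 x 60 mm), 205 mm from the turning axis, a quarter turn anticlockwise (seen from above) from the pointer. 61 to 64 mm above the bench when up, 36 mm when down at its stop. The level hinge is under the disc, 155 mm from here towards the axis. Press it straight down.
- tray: The plywood top of the carousel with the five things fixed on it: the screw jar, two pale reducers (one 49 mm wide, one 34 mm wide), a domed end cap 60 mm wide and a stop block 46 x 46 x 64 mm. Not to be pushed or touched. Its origin lies on the turning axis, 48 mm above the bench.
- marker_0: Marker pen lying on the bench, 122 mm long, 16 mm thick; a bystander. Origin at the middle of its underside.
- oil_bottle: Small white bottle with a red nozzle, 51 mm wide, 152 mm high, standing on the bench; a bystander. Origin at the middle of its underside.
- wrench: Combination wrench lying on the bench, 161 mm long, 9 mm thick; a bystander. Origin at the middle of its underside.
- handle_a: One long side of the black bar handle (the half towards handle_grip's +y axis) as a body of its own, so that the grip on it can be measured; fixed to the carousel. Its origin lies on the turning axis 48 mm above the bench.
- handle_b: The other long side of the bar handle (towards handle_grip's -y axis), likewise; origin on the turning axis 48 mm above the bench.

How it is judged:
By the outcome, as a careful person would: the job done as asked, in the order asked, and still so for the second after the job is handed in, while the arm keeps its last pose, push and grip.
It also fails if it takes over 70 s, if anything falls off the work surface, if the arm or the gripper's body presses on something with over 40 N, if the wrist force passes 120 N, or if a joint passes its speed limit or range.

### The arm

A 6-joint arm with a two-finger parallel gripper is mounted at the origin on a cart in front of the work surface, level with it; the furniture and walls round the work are solid. World frame = base frame: x ahead of the robot, y to its left, z up, the work surface at z = 0. Lengths are in m, angles in rad, forces in N, time in s.
With the tool pointing down it reaches from about 0.3 to 0.875 m from the base axis. Payload 6.4 kg.
Tool frame: the origin (TCP) lies between the finger pads; the fingertips stand 8 mm ahead of it and the grasp point (between the pads) lies 11 mm behind it (ctrl.finger_overhang is the distance from the TCP to the fingertips, in m); z points along the fingers, y is the line along which they close (so a half turn about z gives the same grasp; the last joint's range is limited). The gripper opens to 85 mm and grips with 20 to 120 N. Pads are 22 mm wide; open, the fingers measure 114 mm over their backs; the gripper's body (76 mm by 85 mm) begins 54 mm behind the grasp point. The pads swing forward as they close: fully open they stand 13 mm farther back than shut.
Start: joints at [1.118, 0.181, 1.607, -0, 1.354, -0.206], TCP at [0.14, 0.558, 0.239] pointing down, gripper open.
Joint ranges: [-2.99, 2.99], [-0.89, 2.07], [0.3, 2.58], [-1.14, 4.28], [0, 2.63], [-3.12, 3.12]. Speed limits (rad/s): [2.57, 2.57, 3.01, 3.14, 3.14, 3.14].

### API

Orientations are given as a unit quaternion [w, x, y, z].
In Python, from bench import ctrl, camera gives the robot as it stands.
- The arm moves only by the shell command python3 -m pendant 'ROWS' [OPENING]. ROWS is JSON, a list of rows, each a list of 6 numbers: the shift along the world's x, y, z normalised to -1 to 1, where 1 is 200 mm, then the turn, a rotation vector about the world's x, y, z normalised to -1 to 1, where 1 is pi/2 rad. In form: [[dx, dy, dz, rx, ry, rz], ...]. A call has exactly 10 rows; each row shifts and turns the commanded pose from where the row before left it; what a row does not reach is not made up. A row lasts 1/8 s, in which the tool goes at most 62.5 mm and 10.7 degrees, less where a joint would pass 70% of its speed; a pose out of reach is approached as far as the arm can. A call with a number of a shift or a turn outside -1 to 1 is refused whole. A call with a gripper value outside its range is refused whole. OPENING is the opening, from -1 (shut) to 1 (fully open), set as the call begins (- or left out, the last holds). The fingers move at their own pace and stop on an object; the grip force is fixed at half the most. Time passes only in rows, so rows that do not move let the fingers close, or fill a call up. It gives the time, the measured TCP pose, the force, the opening and the grip force at its end, in the units of the state.
- ctrl.get_obs(): the state, without advancing time (a new reading comes with each control period).
- camera(name): name is "side" or "top" or "wrist"; returns a dict with "color" (400x640x3 uint8, blue, green, red), "fx", "fy", "cx", "cy" (pixels), "distortion" ([k1, k2, p1, p2, k3] as OpenCV has them; the pictures are not rectified), "xyz" and "rotation" of the camera in the world; the wrist camera has in their place "hand_eye" (4x4, takes a point from camera to tool coordinates, whose origin is the TCP and whose axes are the flange's). Camera axes: x right, y down, z forward; pixel columns grow to the right and rows downward; lengths in m; the calibration is good to about 2 mm. A picture is of the moment at which its call begins: read the wrist's pose just before it. There is no depth.
- ctrl.hand_in(): hands the job in; it is judged then, once.
The state is a dict: "time_s": time; "q": joint angles; "dq": joint speeds; "joint_efforts": joint torques, N m; "eef_pos": TCP position; "eef_rot": TCP orientation; "wrist_force": force on the tool from outside, world axes, zero at the start; "torque": the same for the moment, N m; "opening": opening from 0.0 (shut) to 1.0 (fully open); "grasp_force": force on a finger pad.
Only numpy, scipy, OpenCV 4.12 (cv2) and the standard library are available. Lean on these libraries where they do the work, as an engineer would, in place of code of your own. Each camera call takes 0.05 s, during which the arm holds its last target. There are 200 camera calls.

## Working session

There is one attempt and no reset: what is moved stays moved. The work goes in short steps, Python scripts to look and compute and a shell command to move; the robot and the scene stay as the last step left them, time stands still between calls to the robot, and variables do not carry over. Pictures are saved under pics/ and viewed, at most 10 in all, crops included, and the job is handed in when it is done.

```bash
mkdir -p pics; cat > h.py <<'E'
import numpy as np, cv2
from bench import ctrl, camera
from scipy.spatial.transform import Rotation as R
def Rq(q): return R.from_quat([q[1],q[2],q[3],q[0]]).as_matrix()
def grab(n,f):
    o=ctrl.get_obs(); c=camera(n); cv2.imwrite(f,c["color"])
    if n=="wrist":
        T=np.eye(4);T[:3,:3]=Rq(o["eef_rot"]);T[:3,3]=o["eef_pos"]
        M=T@np.array(c["hand_eye"]);c["rotation"]=M[:3,:3];c["xyz"]=M[:3,3]
    import pickle; d={k:np.array(c[k]) for k in("fx","fy","cx","cy","distortion","xyz","rotation")}
    pickle.dump(d,open(f+".pkl","wb")); return d
def load(f):
    import pickle; return pickle.load(open(f+".pkl","rb"))
def K(c): return np.array([[c["fx"],0,c["cx"]],[0,c["fy"],c["cy"]],[0,0,1]],float)
def Rm(c):
    r=np.array(c["rotation"]); return r if r.shape==(3,3) else Rq(r)
def px2w(c,u,v,z):
    p=cv2.undistortPoints(np.array([[[u,v]]],float),K(c),c["distortion"])[0,0]
    d=Rm(c)@np.array([p[0],p[1],1]); return c["xyz"]+d*(z-c["xyz"][2])/d[2]
def w2px(c,P):
    r=Rm(c).T; return cv2.projectPoints(np.array(P,float).reshape(-1,3),cv2.Rodrigues(r)[0],-r@c["xyz"],K(c),c["distortion"])[0][:,0]
E
python3 - <<'E'
from h import *
print(ctrl.get_obs())
for n in("top","side"):
    c=grab(n,f"pics/{n}0.png"); print(n,c["xyz"],Rm(c),c["fx"])
E
```

```text
{'time_s': 0.0, 'q': array([ 1.11770827e+00,  1.81538119e-01,  1.60802630e+00,  7.43101914e-06,
        1.35378909e+00, -2.06307658e-01]), 'dq': array([ 0.0005721 , -0.00156438, -0.00099737,  0.00083799,  0.00203207,
        0.00071675]), 'joint_efforts': array([ 5.69982949e-04, -4.44862747e+01, -3.51342201e+01, -2.22339818e-04,
        8.82768334e-03, -2.86411726e-06]), 'eef_pos': array([0.14020463, 0.55708391, 0.23837694]), 'eef_rot': array([-2.88476310e-04,  1.23078080e-01,  9.92396600e-01, -8.31831378e-04]), 'wrist_force': array([-0.02880838,  0.2913897 ,  0.41098627]), 'torque': array([ 0.01443333, -0.03196599,  0.00632855]), 'grasp_force': 0.0, 'opening': 1.0019280082183206}
top [ 0.31351305 -0.03342862  1.29778858] [[ 0.00636126 -0.97714041  0.21249978]
 [-0.99997913 -0.00597645  0.0024532 ]
 [-0.00112713 -0.21251095 -0.97715803]] 473.1142620551095
side [0.34152802 0.81915595 0.80457806] [[-0.96748085 -0.15882108  0.19686713]
 [-0.25286353  0.58761449 -0.76861515]
 [ 0.0063903  -0.79340096 -0.60866583]] 419.573126720974
```

View pics/top0.png

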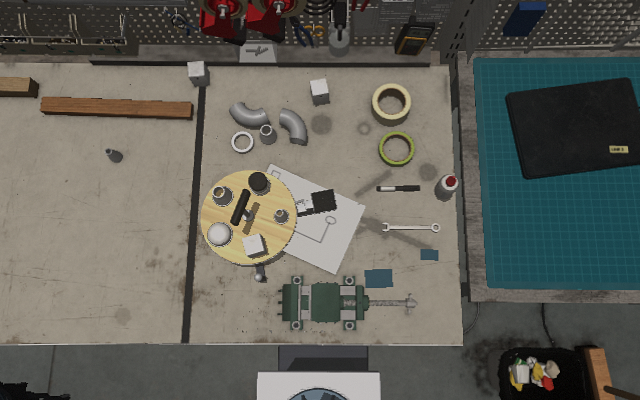

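View pics/side0.png

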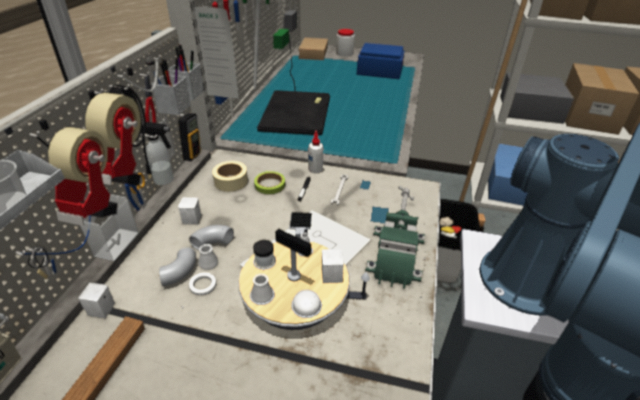

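The top view shows the disc centred near (248,217), the handle at (241,207), the jar lid at (259,182), the pedal pad at (323,201) and the pointer at (260,272). The side view agrees with this layout.

```bash
python3 - <<'E'
from h import *
c=load("pics/top0.png")
ax=px2w(c,248,217,.06)
for n,u,v,z in(("disc",248,217,.06),("handle",241,207,.187),("pad",323,201,.063),("jar lid",259,182,.11),("ptr",260,265,.087)):
    p=px2w(c,u,v,z); print(n,p.round(3),"r,ang",np.hypot(*(p-ax)[:2]).round(3),np.degrees(np.arctan2(*(p-ax)[1::-1])).round(1))
im=cv2.imread("pics/top0.png")[150:300,190:350]
cv2.imwrite("pics/crop0.png",cv2.resize(im,None,fx=4,fy=4,interpolation=cv2.INTER_CUBIC)[:600])
E
```

```text
disc [0.545 0.19  0.06 ] r,ang 0.0 0.0
handle [0.545 0.185 0.187] r,ang 0.005 -83.7
pad [ 0.589 -0.009  0.063] r,ang 0.204 -77.5
jar lid [0.628 0.156 0.11 ] r,ang 0.09 -21.9
ptr [0.416 0.149 0.087] r,ang 0.135 -162.4
```

View pics/crop0.png

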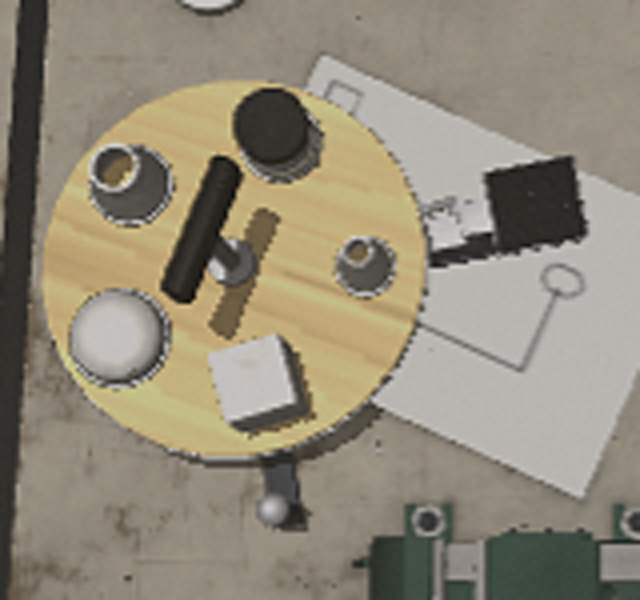

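The crop shows the cone tip at full-image (258.3,277), the lid at (257.8,181.3), the handle ends at (235,223) and (246.3,191), and the pad centre at (324.2,201.3).

```bash
python3 - <<'E'
from h import *
c=load("pics/top0.png")
ax=np.mean([px2w(c,248,217,.06),px2w(c,240.4,207.3,.187)],0)
for n,u,v,z in(("pad",324.2,201.3,.063),("jar lid",257.8,181.3,.111),("ptr",258.3,277,.087)):
    p=px2w(c,u,v,z); print(n,p.round(3),"r,ang",np.hypot(*(p-ax)[:2]).round(3),np.degrees(np.arctan2(*(p-ax)[1::-1])).round(1))
a,b=px2w(c,235,223,.18),px2w(c,246.3,191,.18);print(ax,a,b,np.degrees(np.arctan2(*(b-a)[1::-1])))
E
```

```text
pad [ 0.588 -0.013  0.063] r,ang 0.205 -77.8
jar lid [0.629 0.159 0.111] r,ang 0.09 -18.7
ptr [0.385 0.152 0.087] r,ang 0.163 -167.3
[0.54447937 0.18775306 0.1235    ] [0.50738637 0.19838421 0.18      ] [0.58638001 0.17488805 0.18      ] -16.564775975555325
```

```bash
python3 -m pendant '[[0,0,0.3,0,0,0],[0.18,-0.23,0,0,0,0],[0.18,-0.23,0,0,0,0],[0.18,-0.23,0,0,0,0],[0.18,-0.23,0,0,0,0],[0.18,-0.23,0,0,0,0],[0.18,-0.23,0,0,0,0],[0.18,-0.23,0,0,0,0],[0.18,-0.23,0,0,0,0],[0.18,-0.23,0,0,0,0]]' -1
```

```text
time_s: 1.35
eef_pos: [0.4652, 0.1419, 0.2991]
eef_rot: [-0.0, 0.123, 0.992, 0.0]
wrist_force: [0.1, 0.5, -0.1]
opening: -0.002
grasp_force: 0.0
```

```bash
python3 -m pendant '[[0.15,-0.195,0,0,0,0],[0.15,-0.195,0,0,0,0],[0.15,-0.195,0,0,0,0],[0.15,-0.195,0,0,0,0],[0,0,-0.25,0,0,0],[0,0,-0.25,0,0,0],[0,0,-0.25,0,0,0],[0,0,0,0,0,0],[0,0,0,0,0,0],[0,0,0,0,0,0]]'; python3 -c "
from h import *
c=grab('wrist','pics/w1.png');print(c['xyz'])
print(w2px(c,[.588,-.013,.063]))"
```

```text
time_s: 2.6
eef_pos: [0.5863, -0.0127, 0.1522]
eef_rot: [0.002, 0.123, 0.992, -0.0]
wrist_force: [0.2, -0.1, 0.1]
opening: -0.0
grasp_force: 0.0
[0.50522666 0.007098   0.28604769]
[[318.9116198  206.41922998]]
```

View pics/w1.png

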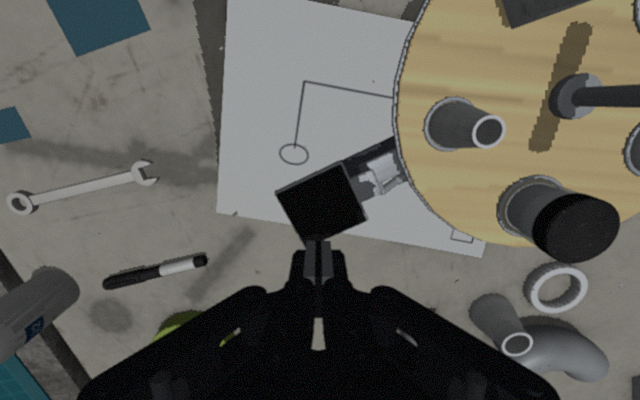

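The wrist view puts the pad at about (321,202), and it was predicted at (319,206). That is close enough, so I press straight down.

```bash
python3 -m pendant '[[0,0,-0.15,0,0,0],[0,0,-0.15,0,0,0],[0,0,-0.05,0,0,0],[0,0,-0.03,0,0,0],[0,0,-0.03,0,0,0],[0,0,-0.03,0,0,0],[0,0,-0.03,0,0,0],[0,0,-0.02,0,0,0],[0,0,-0.02,0,0,0],[0,0,0,0,0,0]]'
```

```text
time_s: 3.9
eef_pos: [0.5839, -0.012, 0.0468]
eef_rot: [-0.001, 0.123, 0.992, 0.0]
wrist_force: [-0.2, -0.5, -0.4]
opening: -0.004
grasp_force: 0.0
```

```bash
python3 -m pendant '[[0,0,-0.01,0,0,0],[0,0,-0.01,0,0,0],[0,0,0,0,0,0],[0,0,0,0,0,0],[0,0,0.1,0,0,0],[0,0,0.25,0,0,0],[0,0,0.25,0,0,0],[0,0,0.25,0,0,0],[0,0,0.25,0,0,0],[0,0,0,0,0,0]]' ; python3 -c "
from h import *
o=ctrl.get_obs();print(o['eef_pos'],o['q'])
c=grab('wrist','pics/w2.png')
print(w2px(c,[[.588,-.013,.063],[.588,-.013,.036]]))"
```

```text
time_s: 5.15
eef_pos: [0.5872, -0.0129, 0.2701]
eef_rot: [0.006, 0.123, 0.992, -0.001]
wrist_force: [0.5, -1.0, -0.2]
opening: -0.001
grasp_force: 0.0
[ 0.58718884 -0.01287942  0.27007502] [-2.23872559e-01  1.76125820e-01  1.54959336e+00  6.96864458e-06
  1.40471253e+00 -1.54808650e+00]
[[318.52890661 170.66064931]
 [318.48698005 165.68811649]]
```

View pics/w2.png

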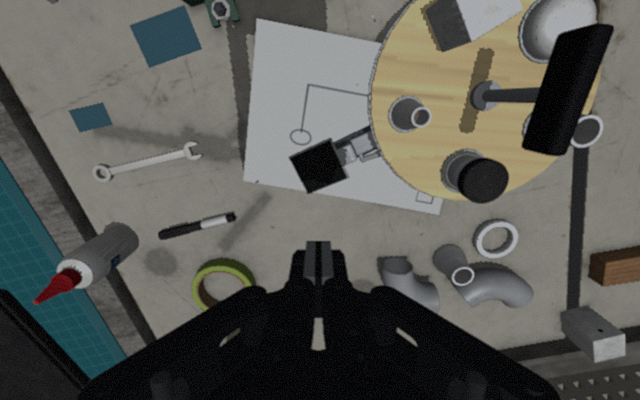

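The pedal pad now shows at (319,166), which matches the predicted position for the down height (318.5,165.7) and not the up height (318.5,170.7). The bar handle's centreline runs from about (590,28) to (549,150).

```bash
python3 -c "
from h import *
c=load('pics/w2.png');a,b=px2w(c,590,28,.184),px2w(c,549,150,.184)
print(a,b,(a+b)/2,np.degrees(np.arctan2(*(b-a)[1::-1])))"
python3 -m pendant '[[-0.04,0.2,0,0,0,0],[-0.04,0.2,0,0,0,0],[-0.04,0.2,0,0,0,0],[-0.04,0.2,0,0,0,0],[-0.05,0.2,0,0,0,-0.04],[0,0,0,0,0,0],[0,0,0,0,0,0],[0,0,0,0,0,0],[0,0,0,0,0,0],[0,0,0,0,0,0]]' 1; python3 -c "
from h import *
c=grab('wrist','pics/w3.png')"
```

```text
[0.50802733 0.19525904 0.184     ] [0.58643715 0.17057042 0.184     ] [0.54723224 0.18291473 0.184     ] -17.47746913384945
time_s: 6.45
eef_pos: [0.5426, 0.187, 0.2633]
eef_rot: [-0.0, 0.155, 0.988, -0.0]
wrist_force: [0.3, -0.7, -0.1]
opening: 1.0
grasp_force: 0.0
```

View pics/w3.png

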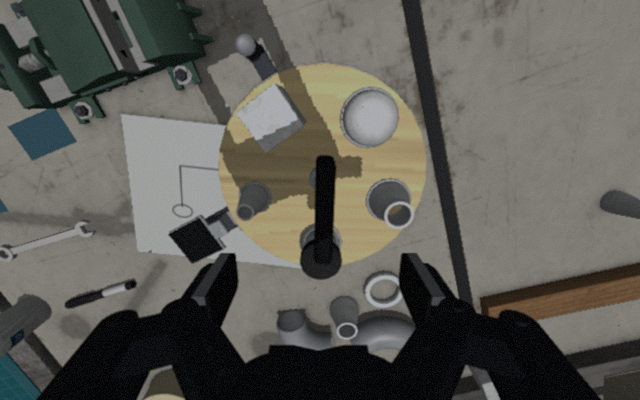

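The bar runs vertically from about (326,157) to (321,240), centred between the open fingers and parallel to the pads. I descend and grip.

```bash
python3 -m pendant '[[0.01,0,-0.2,0,0,0],[0,0,-0.2,0,0,0],[0,0,-0.1,0,0,0],[0,0,-0.03,0,0,0],[0,0,0,0,0,0],[0,0,0,0,0,0],[0,0,0,0,0,0],[0,0,0,0,0,0],[0,0,0,0,0,0],[0,0,0,0,0,0]]'; python3 -m pendant '[[0,0,0,0,0,0],[0,0,0,0,0,0],[0,0,0,0,0,0],[0,0,0,0,0,0],[0,0,0,0,0,0],[0,0,0,0,0,0],[0,0,0,0,0,0],[0,0,0,0,0,0],[0,0,0,0,0,0],[0,0,0,0,0,0]]' -0.9;  python3 -c "
from h import *
c=grab('side','pics/s4.png');o=ctrl.get_obs();print(o['q'],o['wrist_force'],o['torque'])"
```

```text
time_s: 7.75
eef_pos: [0.5445, 0.1876, 0.1573]
eef_rot: [0.0, 0.154, 0.988, 0.0]
wrist_force: [1.0, -0.3, 0.5]
opening: 0.998
grasp_force: 0.0
time_s: 9.0
eef_pos: [0.5454, 0.1911, 0.1577]
eef_rot: [0.001, 0.154, 0.988, 0.003]
wrist_force: [5.5, 15.9, -2.5]
opening: 0.176
grasp_force: 59.4
[ 0.12881614  0.26865021  1.67551571  0.00575182  1.19343773 -1.13539434] [ 5.65042191 14.89663652 -3.70830957] [ 1.72383867 -0.4952296   0.00880417]
```

```bash
python3 -m pendant '[[0.005,0.02,0,0,0,0],[0,0,0,0,0,0],[0,0,0,0,0,-0.03],[0,0,0,0,0,-0.06],[0,0,0,0,0,-0.08],[0,0,0,0,0,-0.08],[0,0,0,0,0,-0.08],[0,0,0,0,0,-0.08],[0,0,0,0,0,-0.06],[0,0,0,0,0,-0.03]]'
```

```text
time_s: 10.3
eef_pos: [0.5476, 0.1937, 0.1577]
eef_rot: [0.001, 0.521, 0.853, 0.003]
wrist_force: [11.3, 10.1, -5.8]
opening: 0.182
grasp_force: 59.8
```

```bash
python3 -m pendant '[[0.01,0.01,0,0,0,-0.03],[0,0,0,0,0,-0.06],[0,0,0,0,0,-0.08],[0,0,0,0,0,-0.08],[0,0,0,0,0,-0.08],[0,0,0,0,0,-0.08],[0,0,0,0,0,-0.08],[0,0,0,0,0,-0.06],[0,0,0,0,0,-0.03],[0,0,0,0,0,0]]'; python3 -c "
from h import *
grab('top','pics/t5.png');o=ctrl.get_obs();print(o['q'],o['torque'])
"
```

```text
time_s: 11.55
eef_pos: [0.5514, 0.1938, 0.1578]
eef_rot: [0.002, 0.844, 0.537, 0.004]
wrist_force: [16.4, 3.3, -10.1]
opening: 0.183
grasp_force: 59.3
[1.34801326e-01 2.79850621e-01 1.66131677e+00 5.91770473e-04
 1.19161740e+00 5.71045412e-01] [ 0.44316206 -1.74945104  0.03336681]
```

```bash
python3 -m pendant '[[0.02,-0.005,-0.005,0,0,-0.03],[0,0,0,0,0,-0.06],[0,0,0,0,0,-0.08],[0,0,0,0,0,-0.08],[0,0,0,0,0,-0.08],[0,0,0,0,0,-0.08],[0,0,0,0,0,-0.06],[0,0,0,0,0,-0.03],[0,0,0,0,0,0],[0,0,0,0,0,0]]'; python3 -c "
from h import *
grab('top','pics/t6.png');grab('wrist','pics/w6.png');o=ctrl.get_obs();print(o['q'],o['torque'])
a=cv2.imread('pics/t6.png')[130:300,160:360];a=cv2.resize(a,(640,544),interpolation=cv2.INTER_CUBIC);cv2.imwrite('pics/t6c.png',a)"
```

```text
time_s: 12.85
eef_pos: [0.5536, 0.1914, 0.1577]
eef_rot: [0.001, 0.985, 0.174, 0.002]
wrist_force: [5.1, -5.1, 3.8]
opening: 0.18
grasp_force: 61.1
[ 0.13127562  0.28573338  1.65392497 -0.00193667  1.19752726  1.35369247] [-0.56183407 -0.17649958  0.02325717]
```

View pics/w6.png

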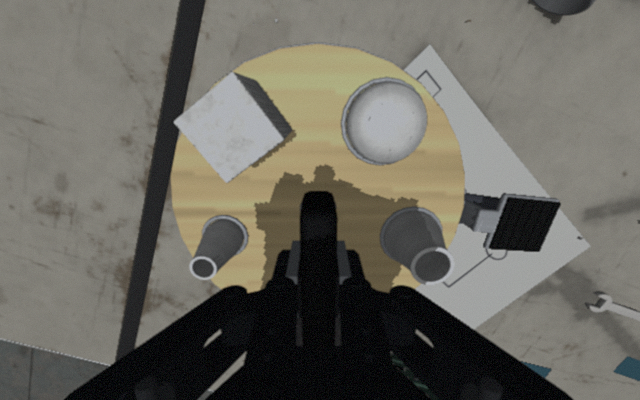

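View pics/t6c.png

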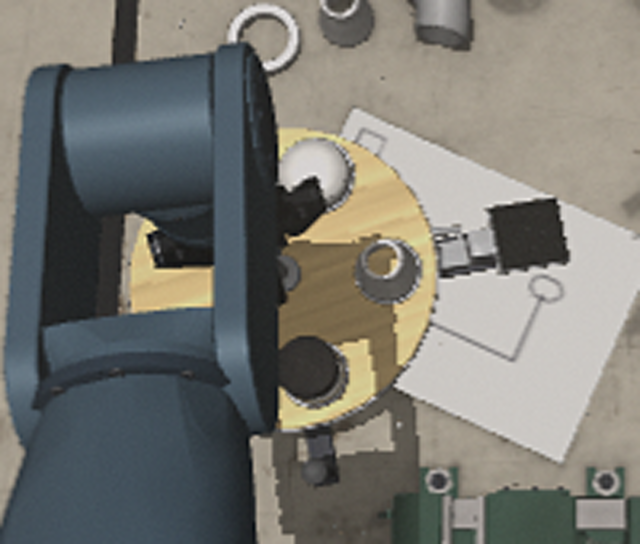

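The wrist view shows the bar aligned in the pads. In the top crop the jar lid is at (308,370) and the cone at (318,465), so the jar is a little short of the pointer. The pedal is down. Next I refine the axis and the pointer angle.

```bash
python3 - <<'E'
from h import *
from scipy.optimize import least_squares
def disc(f):
    c=load(f);im=cv2.imread(f);h=cv2.cvtColor(im,cv2.COLOR_BGR2HSV)
    m=((h[...,0]>12)&(h[...,0]<30)&(h[...,1]>70)&(h[...,2]>100)).astype(np.uint8)
    n,l,s,_=cv2.connectedComponentsWithStats(m);k=1+np.argmax(s[1:,4])
    hull=cv2.convexHull(np.argwhere(l==k)[:,::-1].astype(np.int32))
    # dense hull-edge pixels lying on actual mask boundary
    p=hull[:,0].astype(float)
    w=np.array([px2w(c,u,v,.06)[:2] for u,v in p])
    r=least_squares(lambda x:np.hypot(*(w-x[:2]).T)-x[2],[.545,.19,.13],loss='soft_l1',f_scale=.001)
    print(f,"disc",r.x.round(4),"med res",np.median(abs(r.fun)).round(4),len(p));return c,im,r.x[:2]
c,im,a=disc("pics/top0.png")
def ang(p,a): d=p[:2]-a;return np.degrees(np.arctan2(d[1],d[0])).round(2),np.hypot(*d).round(4)
def dark(im,box,t=45):
    x0,y0,x1,y1=box;m=(im[y0:y1,x0:x1].max(2)<t).astype(np.uint8)
    n,l,s,ce=cv2.connectedComponentsWithStats(m);k=1+np.argmax(s[1:,4]);
    (cx,cy),_,_=cv2.minAreaRect(np.argwhere(l==k)[:,::-1].astype(np.int32));return cx+x0,cy+y0,s[k,4]
x=dark(im,(311,185,345,215));print(x,"pad",ang(px2w(c,x[0],x[1],.063),a))
print("ptr",ang(px2w(c,258.3,277,.085),a))
x=dark(im,(246,170,270,193));print(x,"lid",ang(px2w(c,x[0],x[1],.1105),a))
for f,z,p,pd in(("pics/w2.png",.036,None,(290,137,350,195)),("pics/w3.png",.036,(246,43),(165,210,228,265))):
    c,im,a=disc(f)
    x=dark(im,pd);print(x,"pad",ang(px2w(c,x[0],x[1],z),a))
    if p: print("ptr",ang(px2w(c,*p,.085),a))
c,im,a2=disc("pics/w6.png")
c=load("pics/t6.png");c0,_,a=disc("pics/top0.png")
print("now lid",ang(px2w(c,160+308/3.2,130+368/3.2,.1105),a),"ptr",ang(px2w(c,160+318/3.2,130+469/3.2,.085),a))
E
```

```text
pics/top0.png disc [0.5483 0.1898 0.127 ] med res 0.0003 40
(323.67199897766113, 200.69600105285645, np.int32(196)) pad (np.float64(-78.4), np.float64(0.2052))
ptr (np.float64(-166.99), np.float64(0.1671))
(260.8158836364746, 186.04693031311035, np.int32(27)) lid (np.float64(-29.57), np.float64(0.0787))
pics/w2.png disc [0.5503 0.1862 0.1245] med res 0.0007 31
(318.02289962768555, 167.0864315032959, np.int32(1684)) pad (np.float64(-78.89), np.float64(0.2041))
pics/w3.png disc [0.5488 0.1892 0.126 ] med res 0.0002 36
(195.36441802978516, 241.10330200195312, np.int32(1215)) pad (np.float64(-78.5), np.float64(0.2053))
ptr (np.float64(-169.84), np.float64(0.1604))
pics/w6.png disc [0.5494 0.1893 0.1259] med res 0.0004 37
pics/top0.png disc [0.5483 0.1898 0.127 ] med res 0.0003 40
now lid (np.float64(-158.61), np.float64(0.091)) ptr (np.float64(-166.01), np.float64(0.1667))
```

```bash
python3 -m pendant '[[0,-0.005,0,0,0,-0.02],[0,0,0,0,0,-0.03],[0,0,0,0,0,-0.03],[0,0,0,0,0,-0.013],[0,0,0,0,0,0],[0,0,0,0,0,0],[0,0,0,0,0,0],[0,0,0,0,0,0],[0,0,0,0,0,0],[0,0,0,0,0,0]]'; python3 -c "
from h import *
c=grab('wrist','pics/w7.png');grab('top','pics/t7.png');o=ctrl.get_obs();m=Rq(o['eef_rot']);print('bar',np.degrees(np.arctan2(-m[1,0],-m[0,0])),np.degrees(np.arctan2(m[1,0],m[0,0])),o['torque'])
a=cv2.imread('pics/t7.png')[130:300,160:360];a=cv2.resize(a,(640,544),interpolation=cv2.INTER_CUBIC);cv2.imwrite('pics/t7c.png',a)"
```

```text
time_s: 14.2
eef_pos: [0.5539, 0.1908, 0.1577]
eef_rot: [0.001, 0.995, 0.101, 0.003]
wrist_force: [6.0, -2.6, 2.3]
opening: 0.178
grasp_force: 61.0
bar -168.36134102724827 11.638658972751745 [-0.37723064 -0.40506203  0.00139877]
```

View pics/t7c.png

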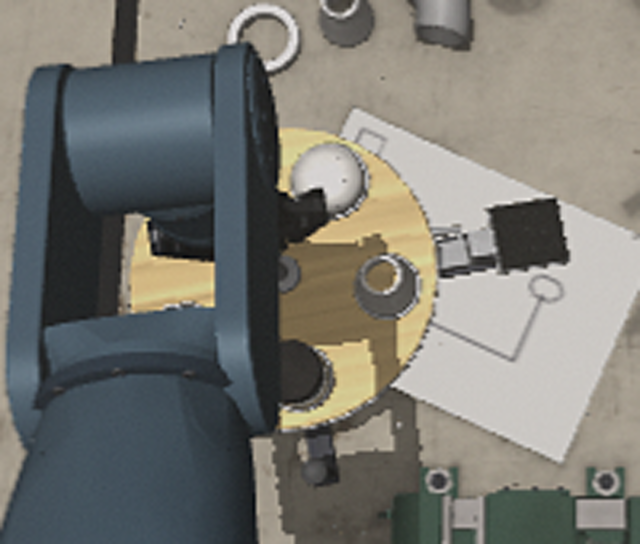

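The top crop shows the jar lid's visible right edge at about (331,372), lined up with the pointer cone at (318,470), and the pedal still down. The bar is at -168.4°, which matches the pointer direction of about -168.4°. The grip is 61 N and the arm is still, so I hand in.

```bash
python3 -c "
from bench import ctrl
print(ctrl.hand_in())"
```

```text
the job is handed in; nothing more can be done
None
```

The job is handed in: the brake pedal is pressed to its stop, the screw jar is at the pointer to within about 1° by my measurements, and the gripper is still holding the handle; no verdict was returned.

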